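Store the sampling-tube hanger on its rail and lock the rail

TASK

Take the roller hanger with its sampling tube off the loading stand, bring it into the storage rail through the rail's open end and slide it all the way home against the closed end. Then push the end stop into the same open end, past the spring balls, until it clicks and its end plate is flush against the rail. Keep the glass tube upright and leave the beaker, the small vial and the spanner alone.

Things in the scene. Friction and masses are not known exactly. Their poses are not given: they have to be found in the camera images.
- rail_mouth (a point): Centre of the open end of the storage rail, level with the channel's floor, 120 mm above the worktop. Its y points level into the rail, x across it, z up. Home, hanger_grip stands at y = 160, z = 44 mm in this frame; fully in, stop_grip stands at y = 18, z = 44 mm.
- rail: Fixed aluminium rail, 180 mm long (y): a channel 30 mm wide and 16 mm high inside, closed at the +y end by a plate, open at -y. An 11 mm slot runs along both its floor and its top; the top lips are 3 mm thick, upper face 139 mm above the worktop. Legs outside, up to 24 mm either side of the middle (feet 46 mm). Origin on the worktop under its middle, 90 mm from either end.
- rail_balls (a point): Middle between two spring balls (up to 4 N each) that stick 4 mm into the rail's channel from both side walls, 24 mm in from the open end and 9 to 16 mm above the channel's floor. They clear the hanger's foot, which runs below them, and click into the notches of the end stop. A plunger housing stands out from the rail to 33 mm from the middle on each side there.
- hanger_grip (a point): Centre of the upright white grip tab at the top of the loose roller hanger (about 85 g). The tab is 10 mm thick (x), 30 mm long (y) and 46 mm high (z up). This point lies 44 mm above the underside of the wheels. Both ends (+y, -y) are alike. In the rail the tab stands up through the top slot.
- hanger: The loose roller hanger; origin at the middle of its wheels' underside, axes as hanger_grip. The wheeled foot, 26 mm wide (x), 40 mm long (y), 7 mm high, runs inside the rail's channel. Necks 6 mm thick (x) lead from it up to the tab and down to a 14 mm collar with an upright 13 mm glass sampling tube, which hangs below the rail and reaches 100 mm below the origin.
- stand: Fixed loading stand, base 60 x 70 mm, with two upright windowed frames 21 mm apart (x). The hanger's foot rests on their top edges, 112 mm above the worktop, between 4 mm rims, its y along the stand's y; the tube hangs between them. Lift the hanger straight up by over 110 mm to clear the tube. Origin on the worktop under the middle.
- stop_grip (a point): Centre of the upright white grip tab of the loose end stop (about 100 g), which stands on the worktop. The tab is 10 mm thick (x), 30 mm long (y) and 46 mm high (z up). This point lies 44 mm above the stop's underside. +y points to its front, which enters the rail first; the end plate is at the rear (-y).
- end_stop: The loose end stop; origin at its underside, 44 mm below stop_grip, same axes. Aluminium foot 26 mm wide (x), 13 mm high, 36 mm long (18 mm to either side of the origin), front corners rounded, a notch for the balls in each side; neck 6 mm thick up to the tab. Steel end plate behind the foot, 42 mm wide, 19 mm high, 4 mm thick. Pushing it home takes some 10 N.
- beaker: Empty glass beaker, 54 mm wide and 70 mm high, standing towards the back; origin at the centre of its underside. To be left alone.
- headspace_vial: Capped glass vial, 22 mm wide and 62 mm high, standing near the front; origin at the centre of its underside. To be left alone.
- spanner: Spanner lying flat on the worktop, 150 x 20 x 6 mm; origin at the centre of its underside. To be left alone.

How it is judged:
By the outcome, as a careful person would: the job done as asked, in the order asked, and still so for the second after the job is handed in, with the robot touching nothing.
It also fails if it takes over 67 s, if anything falls off the work surface, if the arm or the gripper's body presses on something with over 40 N, if the wrist force passes 120 N, or if a joint passes its speed limit or range.

ROBOT

A 6-joint arm with a two-finger parallel gripper is mounted at the origin on a cart in front of the work surface, level with it; the furniture and walls round the work are solid. World frame = base frame: x ahead of the robot, y to its left, z up, the work surface at z = 0. Lengths are in mm, angles in rad, forces in N, time in s.
With the tool pointing down it reaches from about 350 to 975 mm from the base axis. Payload 7.1 kg.
Tool frame: the origin (TCP) lies at the very end of the fingers, on their centre line; the grasp point (between the pads) lies 19 mm behind it; z points along the fingers, y is the line along which they close (so a half turn about z gives the same grasp; the last joint's range is limited). The gripper opens to 88 mm and grips with 3 to 60 N. Pads are 20 mm wide; open, the fingers measure 115 mm over their backs; the gripper's body (75 mm by 178 mm) begins 61 mm behind the grasp point.
Start: joints at [1.268, 0.423, 1.63, -0, 1.089, -0.019], TCP at [174.972, 599.991, 222.675] pointing down, gripper open.
Joint ranges: [-3, 3], [-0.9, 2.11], [0.09, 2.58], [-1.31, 4.45], [0.11, 2.69], [-2.54, 2.54]. Speed limits (rad/s): [2.39, 2.39, 3.01, 3.14, 3.14, 3.14].

INTERFACE

Orientations are given as a rotation vector (axis times angle).
In Python, from workcell import sensors, imaging, close_job gives the robot as it stands. The module is installed in compiled form; this text tells all that it offers.
- The arm moves only by the tool servo_tool, never from a script. Its argument "steps" is a list of rows, each a list of 3 entries, a list of its own where there are three numbers: the shift along the world's x, y, z in m, then the turn, a rotation vector about the world's x, y, z in degrees, then the opening, from -1 (shut) to 1 (fully open). A call has exactly 8 rows; each row shifts and turns the commanded pose from where the row before left it; what a row does not reach is not made up. A row lasts 1/12 s, in which the tool goes at most 41.7 mm and 7.16 degrees, less where a joint would pass 70% of its speed; a pose out of reach is approached as far as the arm can. A call is refused whole if a number of a shift passes 0.0417 or a number of a turn 7.16, either way. A call with a gripper value outside its range is refused whole. The fingers move at their own pace and stop on an object; the grip force is fixed at half the most. Time passes only in rows, so rows that do not move let the fingers close, or fill a call up. It gives the time, the measured TCP pose, the force, the opening and the grip force at its end, in the units of the state.
- sensors.get_obs(): the state, without advancing time (a new reading comes with each control period).
- imaging.get_image(name): name is "scene" or "top" or "wrist"; returns a dict with "color" (384x512x3 uint8, blue, green, red), "range_z" (384x512 float32, mm along the optical axis (not along the pixel's ray), 0 where there is no reading), "vertical_fov" (degrees; the focal length in pixels is half the picture's height over the tangent of half this angle, whatever the lens; pixels are square), "cx", "cy" (the principal point, pixels), "rvec" (rotation vector, rad) and "tvec" (3), from world to camera coordinates, as OpenCV has them; the wrist camera has in their place "tool_from_camera" (4x4, takes a point from camera to tool coordinates, whose origin is the TCP and whose axes are the flange's). Camera axes: x right, y down, z forward; pixel columns grow to the right and rows downward; lengths in mm; the calibration is good to about 2 mm. A picture is of the moment at which its call begins: read the wrist's pose just before it.
- close_job(): hands the job in; it is judged then, once.
The state is a dict: "t": time; "qpos": joint angles; "qvel": joint speeds; "joint_torque": joint torques, N m; "ee_pos": TCP position; "orientation": TCP orientation; "ft_force": force on the tool from outside, world axes, zero at the start; "moment": the same for the moment, N m; "width": finger opening in mm; "grasp_force": force on a finger pad.
Only numpy, scipy, OpenCV 4.12 (cv2) and the standard library are available. Lean on these libraries where they do the work, as an engineer would, in place of code of your own. Each camera call takes 0.05 s, during which the arm holds its last target. There are 200 camera calls.

## Working session

There is one attempt and no reset: what is moved stays moved. The work goes in short steps, Python scripts to look and compute and a tool call to move; the robot and the scene stay as the last step left them, time stands still between calls to the robot, and variables do not carry over. Pictures are saved under pics/ and viewed, at most 13 in all, crops included, and the job is handed in when it is done.

Besides the shell and the picture viewer there is one more tool, called after "Emit:" by a JSON object that holds its "op" and its "data", one argument or row to a line. servo_tool: Moves the arm, as the interface text tells. Its arguments: {"type":"object","properties":{"steps":{"type":"array"}},"required":["steps"]}

```bash
mkdir -p pics; cat > h.py <<'E'
import numpy as np, cv2
from workcell import sensors, imaging
def grab(name):
    o=sensors.get_obs(); d=imaging.get_image(name); im=d["color"]; Z=d["range_z"]
    f=im.shape[0]/2/np.tan(np.radians(d["vertical_fov"])/2)
    v,u=np.mgrid[:im.shape[0],:im.shape[1]]
    P=np.stack([(u-d["cx"])*Z/f,(v-d["cy"])*Z/f,Z],-1)
    if name=="wrist":
        T=d["tool_from_camera"]; R=cv2.Rodrigues(np.array(o["orientation"],float))[0]
        W=(P@T[:3,:3].T+T[:3,3])@R.T+np.array(o["ee_pos"])
    else:
        R=cv2.Rodrigues(np.array(d["rvec"],float))[0]
        W=(P-np.array(d["tvec"]).ravel())@R
    W[Z<=0]=np.nan
    return im,W,d
E
python3 - <<'E'
from h import *
print(sensors.get_obs())
ims=[]
for n in("scene","top"):
    im,W,d=grab(n); np.savez(f"{n}.npz",im=im,W=W); cv2.imwrite(f"pics/{n}0.png",cv2.resize(im,(800,600)))
E
```

```text
{'t': 0.0, 'qpos': array([ 1.26799997e+00,  4.23828830e-01,  1.63067727e+00, -9.49546120e-06,
        1.08858780e+00, -1.89674314e-02]), 'qvel': array([-0.00029698,  0.0007823 , -0.00079923, -0.00151407, -0.00145681,
        0.00135139]), 'joint_torque': array([ 4.01046564e-04, -5.44618106e+01, -2.73671186e+01,  6.43873564e-02,
        2.25736928e-02, -7.94667721e-05]), 'ee_pos': array([174.81598838, 599.48377056, 221.91419472]), 'orientation': array([-4.44302614e-01, -3.10978060e+00,  2.32964107e-03]), 'ft_force': array([ 0.05753243, -0.10761998,  0.12395396]), 'moment': array([-0.05830055,  0.01126258,  0.0124023 ]), 'grasp_force': 0.0, 'width': 87.71333458896402}
```

View pics/top0.png

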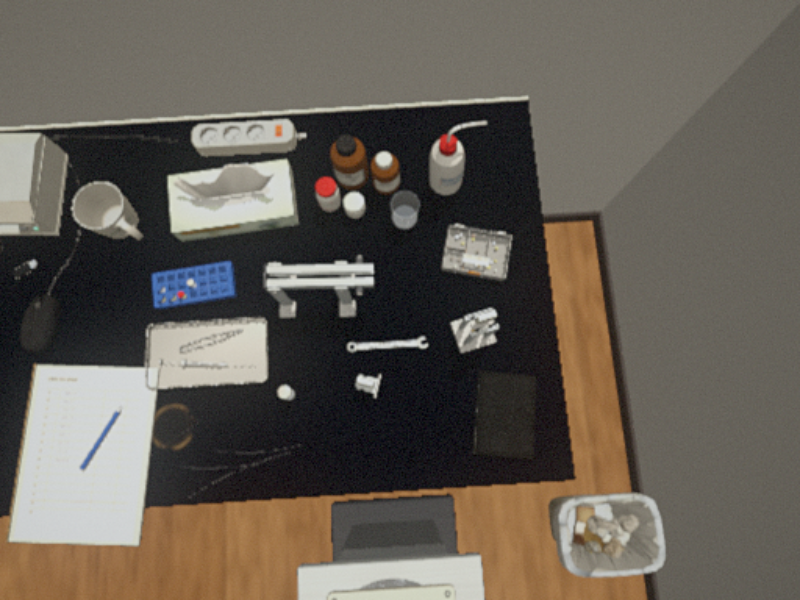

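View pics/scene0.png

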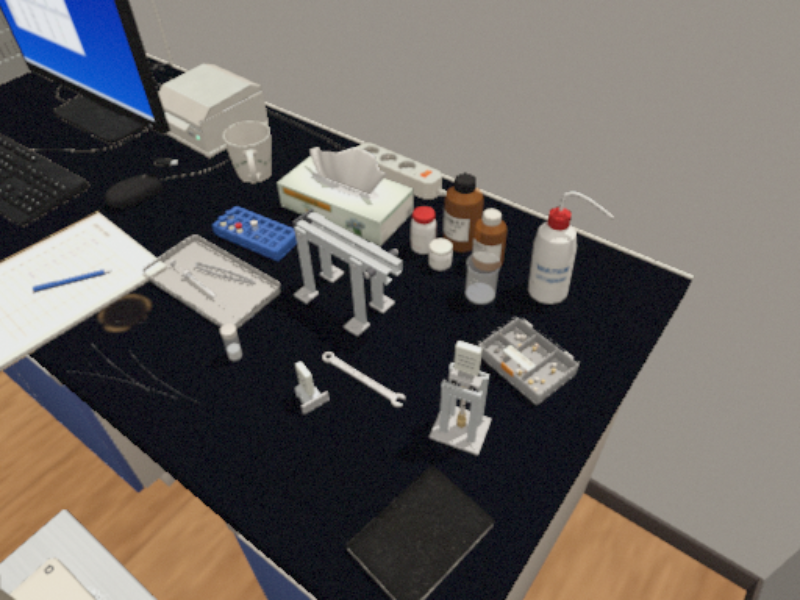

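The top view shows the rail at (320,275) with ball housings at its right end, about (360,275), so that is the open end. The hanger on its stand is at (475,330), the stop at (368,384), the spanner at (388,344), the vial at (286,393) and the beaker at (405,210).

```bash
python3 - <<'E'
from h import *
t=np.load("top.npz"); s=np.load("scene.npz")
def reg(nm,A,box,zl):
    W=A["W"];u0,v0,u1,v1=[int(x*.64) for x in box]
    Q=W[v0:v1,u0:u1].reshape(-1,3); Q=Q[(Q[:,2]>zl[0])&(Q[:,2]<zl[1])]
    r=cv2.minAreaRect(Q[:,:2].astype(np.float32)) if len(Q)>3 else None
    print(nm,len(Q),Q.mean(0).round(1),Q.min(0).round(),Q.max(0).round(),r)
for nm,A,b in(("top",t,dict(rail=(250,245,390,305),hang=(440,300,510,360),stop=(345,365,390,405),van=(340,330,440,360),vial=(270,380,300,405),beak=(385,185,425,235))),
             ("scene",s,dict(rail=(285,205,410,290),hang=(425,330,500,455),stop=(290,350,335,415),van=(320,345,410,410),vial=(215,318,245,365),beak=(460,255,500,305)))):
    reg(nm+" railtop",A,b["rail"],(132,146)); 
    reg(nm+" tabtop",A,b["hang"],(172,188)); reg(nm+" hangtab",A,b["hang"],(140,188));reg(nm+" standbase",A,b["hang"],(5,60))
    reg(nm+" foot",A,b["hang"],(112,124)); 
    reg(nm+" stoptop",A,b["stop"],(60,76)); reg(nm+" stoptab",A,b["stop"],(25,76)); reg(nm+" stopall",A,b["stop"],(8,76))
    reg(nm+" span",A,b["van"],(3,15)); reg(nm+" vial",A,b["vial"],(20,80)); reg(nm+" beak",A,b["beak"],(20,90))
im,W,d=grab("wrist")
a=cv2.resize(t["im"][170:262,150:330],(720,368),interpolation=2); b=cv2.resize(s["im"][120:300,130:330],(640,576),interpolation=2)
cv2.imwrite("pics/a.png",a);cv2.imwrite("pics/b.png",b)
E
```

```text
top railtop 811 [628.8  86.4 138. ] [594.  -4. 132.] [660. 178. 146.] ((627.9549560546875, 87.36898040771484), (181.7926483154297, 66.05323028564453), 89.53276824951172)
top tabtop 48 [ 536.5 -182.1  177.8] [ 530. -196.  173.] [ 544. -168.  182.] ((536.7490234375, -182.3617706298828), (9.312455177307129, 29.436491012573242), 14.06828498840332)
top hangtab 73 [ 535.1 -180.7  170.6] [ 529. -196.  141.] [ 544. -167.  182.] ((536.5319213867188, -182.22308349609375), (9.786673545837402, 29.839080810546875), 14.775186538696289)
top standbase 186 [ 527.3 -174.1   12.8] [ 501. -232.    5.] [ 574. -130.   60.] ((532.9130859375, -176.04966735839844), (103.01910400390625, 68.1037826538086), 81.52777099609375)
top foot 131 [ 534.2 -179.7  116.5] [ 515. -210.  112.] [ 558. -154.  123.] ((536.8782958984375, -182.0726776123047), (35.99896240234375, 50.359336853027344), 13.859254837036133)
top stoptop 41 [452.9  21.1  66.1] [445.   7.  62.] [460.  36.  70.] ((453.2118835449219, 21.51883316040039), (29.310653686523438, 9.670793533325195), 73.2992935180664)
top stoptab 50 [452.   20.8  62. ] [445.   7
[... 2039 characters left out ...]
1269836425781)
scene stopall 321 [452.1  15.9  32.5] [429.  -4.   8.] [529.  43.  70.] ((478.9576110839844, 19.01837158203125), (46.07237243652344, 98.92022705078125), 88.0467529296875)
scene span 354 [521.5 -20.6   5.5] [452. -94.   3.] [600.  67.  15.] ((530.0028076171875, -18.50328826904297), (116.03765106201172, 131.03280639648438), 37.62115478515625)
scene vial 168 [444.  160.2  48.1] [435. 153.  20.] [458. 175.  64.] ((446.31549072265625, 164.38336181640625), (22.81275177001953, 22.152244567871094), 64.64185333251953)
scene beak 509 [773.3 -68.9  48.4] [749. -93.  20.] [843. -41.  72.] ((791.0035400390625, -58.75196838378906), (91.68901824951172, 50.386993408203125), 27.49673080444336)
```

View pics/b.png

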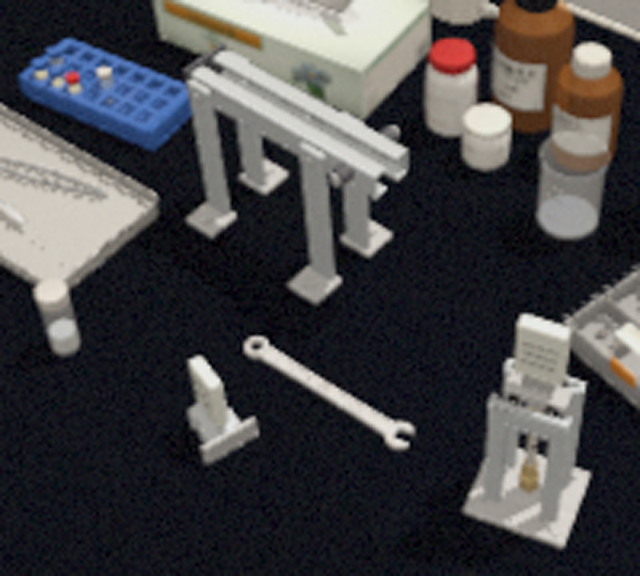

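The crop shows the stop's end plate toward the lower right (world −y), so its front already faces the rail. The ball housings are at the rail's near-right end, and the hanger stands with its tube between the frames. I'll move over the rail mouth and look from close.

Emit:
{"op": "servo_tool", "data": {
  "steps": [
    [[0.015,-0.025,0.006],[0,0,-3.1],1],
    [[0.015,-0.025,0.006],[0,0,-3.1],1],
    [[0.015,-0.025,0.006],[0,0,-3.1],1],
    [[0.015,-0.025,0.006],[0,0,-3.1],1],
    [[0.015,-0.025,0.006],[0,0,-3.1],1],
    [[0.015,-0.025,0.006],[0,0,-3.1],1],
    [[0.015,-0.025,0.006],[0,0,-3.1],1],
    [[0.015,-0.025,0.006],[0,0,-3.1],1]
  ]
}}

```text
t: 0.82
ee_pos: [295.3, 398.6, 270.8]
orientation: [-1.105, -2.941, 0.0]
ft_force: [0.6, 0.6, -0.9]
width: 87.7
grasp_force: 0.0
```

Emit:
{"op": "servo_tool", "data": {
  "steps": [
    [[0.015,-0.025,0.006],[0,0,-3.1],1],
    [[0.015,-0.025,0.006],[0,0,-3.1],1],
    [[0.015,-0.025,0.006],[0,0,-3.1],1],
    [[0.015,-0.025,0.006],[0,0,-3.1],1],
    [[0.015,-0.025,0.006],[0,0,-3.1],1],
    [[0.015,-0.025,0.006],[0,0,-3.1],1],
    [[0.015,-0.025,0.006],[0,0,-3.1],1],
    [[0.015,-0.025,0.006],[0,0,-3.1],1]
  ]
}}

```text
t: 1.48
ee_pos: [415.3, 198.6, 318.9]
orientation: [-1.711, -2.635, 0.0]
ft_force: [0.6, 0.2, 0.2]
width: 87.6
grasp_force: 0.0
```

Emit:
{"op": "servo_tool", "data": {
  "steps": [
    [[0.015,-0.025,0.002],[0,0,-3.1],1],
    [[0.015,-0.025,0.002],[0,0,-3.1],1],
    [[0.015,-0.025,0.002],[0,0,-3.1],1],
    [[0.015,-0.025,0.002],[0,0,-3.1],1],
    [[0.015,-0.025,0.002],[0,0,-3.1],1],
    [[0.015,-0.025,0],[0,0,-3],1],
    [[0.015,-0.025,0],[0,0,-3],1],
    [[0,0,0],[0,0,0],1]
  ]
}}

```text
t: 2.15
ee_pos: [521.9, 21.6, 328.5]
orientation: [2.175, 2.265, -0.001]
ft_force: [-0.0, 0.3, 0.5]
width: 88.0
grasp_force: 0.0
```

```bash
python3 - <<'E'
from h import *
o=sensors.get_obs(); R=cv2.Rodrigues(o["orientation"])[0]
print(o["t"],o["ee_pos"],R[:,1],R[:,2])
im,W,d=grab("wrist"); print(d["tool_from_camera"].round(2)); np.savez("w1.npz",im=im,W=W); cv2.imwrite("pics/w1.png",im)
Q=W.reshape(-1,3)
for nm,zl,xl,yl in(("rail",(133,145),(560,700),(-60,250)),("stop",(60,75),(400,500),(-30,80))):
    m=(Q[:,2]>zl[0])&(Q[:,2]<zl[1])&(Q[:,0]>xl[0])&(Q[:,0]<xl[1])&(Q[:,1]>yl[0])&(Q[:,1]<yl[1])
    q=Q[m]; print(nm,len(q)); 
    if len(q)>5: print(q.mean(0),q.min(0),q.max(0),cv2.minAreaRect(q[:,:2].astype(np.float32)))
E
```

```text
2.15 [521.90788951  21.56670187 328.5049247 ] [9.99178275e-01 4.05230486e-02 8.10244177e-04] [ 8.63017812e-04 -1.28483529e-03 -9.99998802e-01]
[[  -0.     -0.95   -0.31   83.29]
 [   1.     -0.     -0.     -1.15]
 [   0.     -0.31    0.95 -163.19]
 [   0.      0.      0.      1.  ]]
rail 3693
[629.49520774  92.80775952 139.76495113] [594.67763069  -6.70309513 133.08667903] [660.23743413 178.06839386 144.99859958] ((630.0201416015625, 85.63837432861328), (183.6556396484375, 65.53927612304688), 87.83251953125)
stop 123
[454.50260297  20.79252211  67.86674951] [445.93181823   5.98217895  60.98608667] [462.20403577  34.89475434  70.35663747] ((454.07025146484375, 20.26565170288086), (29.119701385498047, 9.95301342010498), 73.1206283569336)
```

View pics/w1.png

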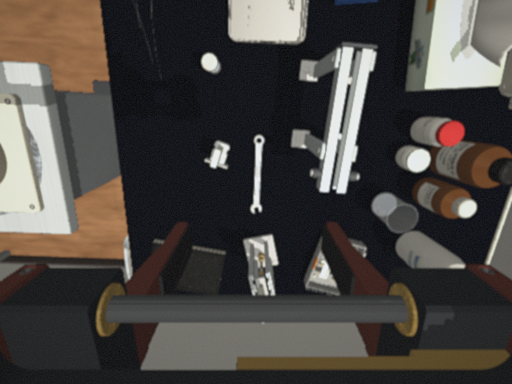

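The wrist view shows the rail at (345,120) with the open end at (338,190), the stop at (218,155), the spanner at (258,175) and the hanger at (262,262) between the fingers. I'll fit the rail axis next, then go to the hanger.

```bash
cat >> h.py <<'E'
def rail(W):
    Q=W.reshape(-1,3); m=(Q[:,2]>136)&(Q[:,2]<143)&(abs(Q[:,0]-629)<26)&(Q[:,1]>-15)&(Q[:,1]<182); q=Q[m]
    c=[]
    for y in range(35,165,5):
        x=q[abs(q[:,1]-y)<4,0]
        if len(x)>8: c.append((y,(x.min()+x.max())/2,np.ptp(x)))
    c=np.array(c); p=np.polyfit(c[:,0],c[:,1],1)
    print("rail dx/dy",p[0].round(4),"deg",np.degrees(p[0]).round(2),"x at y=0",p[1].round(2),"resid",np.std(c[:,1]-np.polyval(p,c[:,0])).round(2),"width",c[:,2].mean().round(1),"yends",np.percentile(q[:,1],[0,.5,1,99,99.5,100]).round(1),"z",np.median(q[:,2]).round(1))
E
python3 - <<'E'
from h import *
for f in("w1","top","scene"): rail(np.load(f+".npz")["W"])
E
```

```text
rail dx/dy 0.0365 deg 2.09 x at y=0 627.26 resid 0.43 width 39.6 yends [ -6.7  -4.8  -3.5 173.7 174.6 177.6] z 140.1
rail dx/dy 0.0571 deg 3.27 x at y=0 624.13 resid 0.74 width 37.2 yends [ -3.7  -3.3  -2.2 177.6 178.  178.3] z 138.5
rail dx/dy 0.0309 deg 1.77 x at y=0 629.02 resid 1.03 width 38.5 yends [ -3.8  -3.   -2.2 177.6 178.7 180.1] z 139.3
```

Emit:
{"op": "servo_tool", "data": {
  "steps": [
    [[0.002,-0.026,0],[0,0,1.6],1],
    [[0.002,-0.026,0],[0,0,1.6],1],
    [[0.002,-0.026,0],[0,0,1.6],1],
    [[0.002,-0.026,0],[0,0,1.6],1],
    [[0.002,-0.026,0],[0,0,1.6],1],
    [[0.002,-0.026,0],[0,0,1.6],1],
    [[0.003,-0.026,0],[0,0,1.6],1],
    [[0,-0.026,0],[0,0,1],1]
  ]
}}

```text
t: 2.87
ee_pos: [534.9, -182.9, 328.5]
orientation: [-1.912, -2.492, -0.0]
ft_force: [0.2, 0.6, 0.3]
width: 87.6
grasp_force: 0.0
```

```bash
python3 - <<'E'
from h import *
o=sensors.get_obs(); R=cv2.Rodrigues(o["orientation"])[0]
print(o["t"],o["ee_pos"],R[:,1].round(4),np.degrees(np.arctan2(R[1,1],R[0,1])))
im,W,d=grab("wrist"); np.savez("w2.npz",im=im,W=W); cv2.imwrite("pics/w2.png",im)
Q=W.reshape(-1,3)
for zl in((170,186),(174,183)):
    m=(Q[:,2]>zl[0])&(Q[:,2]<zl[1])&(np.hypot(Q[:,0]-537,Q[:,1]+182)<30); q=Q[m]
    print(len(q),q.mean(0).round(1),cv2.minAreaRect(q[:,:2].astype(np.float32)))
try: rail(W)
except Exception as e: print(e)
E
```

```text
2.8667 [ 534.88791334 -182.94909033  328.54355484] [ 9.658e-01  2.593e-01 -1.000e-04] 15.027067778727389
207 [ 537.1 -182.6  179.7] ((537.5831909179688, -183.58702087402344), (9.792811393737793, 29.334606170654297), 14.285719871520996)
200 [ 537.1 -183.   180. ] ((537.7001342773438, -183.58114624023438), (9.686574935913086, 29.38334846496582), 14.99026870727539)
rail dx/dy 0.877 deg 50.25 x at y=0 595.86 resid 3.48 width 37.7 yends [-7.5 -6.7 -6.1 49.1 50.3 52. ] z 139.8
```

View pics/w2.png

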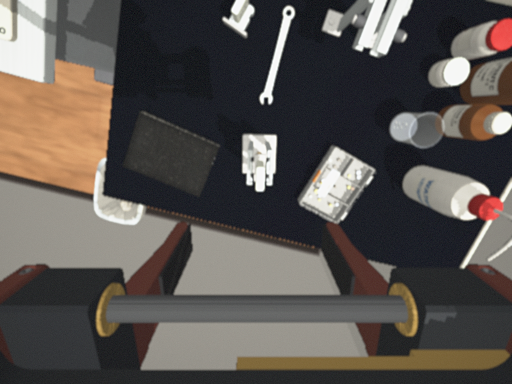

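The hanger tab is at (260,175), lined up with the gripper. I'll descend and grip.

Emit:
{"op": "servo_tool", "data": {
  "steps": [
    [[0.0024,0,-0.026],[0,0,0],1],
    [[0,0,-0.026],[0,0,0],1],
    [[0,0,-0.026],[0,0,0],1],
    [[0,0,-0.026],[0,0,0],1],
    [[0,0,-0.026],[0,0,0],1],
    [[0,0,-0.026],[0,0,0],1],
    [[0,0,-0.02],[0,0,0],1],
    [[0,0,-0.01],[0,0,0],0.3]
  ]
}}

```text
t: 3.58
ee_pos: [535.6, -181.1, 140.0]
orientation: [-1.912, -2.488, 0.002]
ft_force: [-0.6, 0.1, -0.3]
width: 83.8
grasp_force: 0.0
```

Emit:
{"op": "servo_tool", "data": {
  "steps": [
    [[0,0,0],[0,0,0],0],
    [[0,0,0],[0,0,0],-0.4],
    [[0,0,0],[0,0,0],-0.6],
    [[0,0,0],[0,0,0],-0.75],
    [[0,0,0],[0,0,0],-1],
    [[0,0,0],[0,0,0],-1],
    [[0,0,0],[0,0,0],-1],
    [[0,0,0],[0,0,0],-1]
  ]
}}

```text
t: 4.25
ee_pos: [537.5, -183.1, 143.0]
orientation: [1.916, 2.489, 0.0]
ft_force: [1.1, 0.7, -0.0]
width: 31.5
grasp_force: 0.0
```

Emit:
{"op": "servo_tool", "data": {
  "steps": [
    [[0,0,0],[0,0,0],-1],
    [[0,0,0],[0,0,0],-1],
    [[0,0,0],[0,0,0],-1],
    [[0,0,0],[0,0,0],-1],
    [[0,0,0],[0,0,0],-1],
    [[0,0,0],[0,0,0],-1],
    [[0,0,0],[0,0,0],-1],
    [[0,0,0],[0,0,0],-1]
  ]
}}

```text
t: 4.92
ee_pos: [537.3, -183.0, 142.6]
orientation: [-1.916, -2.49, 0.0]
ft_force: [0.3, 0.0, -0.9]
width: 9.7
grasp_force: 30.0
```

Emit:
{"op": "servo_tool", "data": {
  "steps": [
    [[0,0,0.005],[0,0,0],-1],
    [[0,0,0.012],[0,0,0],-1],
    [[0,0,0.02],[0,0,0],-1],
    [[0,0,0.024],[0,0,0],-1],
    [[0,0,0.024],[0,0,0],-1],
    [[0,0,0.024],[0,0,0],-1],
    [[0,0,0.02],[0,0,0],-1],
    [[0,0,0.008],[0,0,0],-1]
  ]
}}

```text
t: 5.58
ee_pos: [538.6, -183.5, 284.0]
orientation: [1.913, 2.486, 0.002]
ft_force: [-0.2, -0.7, -1.5]
width: 9.8
grasp_force: 30.0
```

Emit:
{"op": "servo_tool", "data": {
  "steps": [
    [[0.006,0.006,0],[0,0,-2],-1],
    [[0.012,0.012,0],[0,0,-2.1],-1],
    [[0.014,0.014,0],[0,0,-2.1],-1],
    [[0.014,0.014,0],[0,0,-2.1],-1],
    [[0.014,0.014,0],[0,0,-2.1],-1],
    [[0.014,0.014,0],[0,0,-2.1],-1],
    [[0.01,0.009,0],[0,0,-2.1],-1],
    [[0.005,0.004,0],[0,0,-2.1],-1]
  ]
}}

```text
t: 6.25
ee_pos: [627.1, -94.6, 279.4]
orientation: [-2.257, -2.184, 0.0]
ft_force: [-0.3, 0.1, -0.4]
width: 10.2
grasp_force: 30.0
```

Emit:
{"op": "servo_tool", "data": {
  "steps": [
    [[0,0,-0.006],[0,0,0],-1],
    [[0,0,-0.014],[0,0,0],-1],
    [[0,0,-0.02],[0,0,0],-1],
    [[0,0,-0.022],[0,0,0],-1],
    [[0,0,-0.02],[0,0,0],-1],
    [[0,0,-0.015],[0,0,0],-1],
    [[0,0,-0.01],[0,0,0],-1],
    [[0,0,0],[0,0,0],-1]
  ]
}}

```text
t: 6.92
ee_pos: [624.3, -96.1, 170.0]
orientation: [-2.254, -2.183, 0.005]
ft_force: [-0.3, 0.1, -0.9]
width: 9.6
grasp_force: 30.0
```

```bash
python3 - <<'E'
from h import *
o=sensors.get_obs(); R=cv2.Rodrigues(o["orientation"])[0]
print(o["t"],o["ee_pos"],R[:,1].round(4),np.degrees(np.arctan2(R[1,1],R[0,1])))
im,W,d=grab("wrist"); np.savez("w3.npz",im=im,W=W); cv2.imwrite("pics/w3.png",im)
rail(W)
Q=W.reshape(-1,3); print([ (np.ptp(q[:,0]).round(1),((q[:,0].min()+q[:,0].max())/2).round(2)) for y in(20,50,80,110,140) for q in [Q[(abs(Q[:,2]-139)<4)&(abs(Q[:,1]-y)<3)&(abs(Q[:,0]-629)<26)]] if len(q)])
E
```

```text
6.9167 [624.30298456 -96.10533939 169.99283659] [ 0.9995 -0.0321 -0.0048] -1.8394120648273256
rail dx/dy -0.0076 deg -0.43 x at y=0 629.49 resid 0.14 width 46.8 yends [-6.4 -5.7 -5.4 49.  49.4 50.7] z 140.0
[(np.float64(51.9), np.float64(628.98)), (np.float64(47.4), np.float64(628.99))]
```

View pics/w3.png

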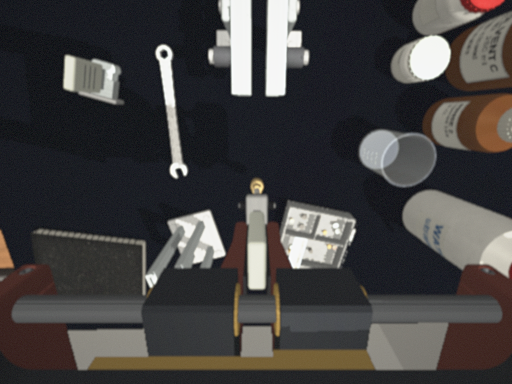

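The rail mouth shows at row 95, with lips at columns 231–250 and 267–286 (centre about 258.5). The hanger's tab is near column 257, with the tube and collar at (257,200). Next I'll compare both laterally in the tool frame.

```bash
cat >> h.py <<'E'
def lat(W,im,o):
    R=cv2.Rodrigues(np.array(o["orientation"],float))[0]; T=(W-np.array(o["ee_pos"]))@R
    zr=o["ee_pos"][2]-139.5
    def edges(r,lo,hi,c0=200,c1=320):
        ok=[c for c in range(c0,c1) if lo<T[r,c,2]<hi]; return ok
    for r in range(5,100,12):
        ok=edges(r,zr-5,zr+5,222,300)
        if ok:
            g=np.diff(ok); i=g.argmax(); print("rail row",r,"cols",ok[0],ok[i],ok[i+1] if len(ok)>i+1 else None,ok[-1],"tool y outer",T[r,[ok[0],ok[-1]],1].round(1),"slot",T[r,[ok[i],ok[min(i+1,len(ok)-1)]],1].round(1),"x",T[r,ok[0],0].round(1))
    for r in range(186,300,10):
        zz=T[r,257,2]; ok=[c for c in range(225,290) if abs(T[r,c,2]-zz)<3]
        if ok: print("hang row",r,"z",zz.round(1),"x",T[r,257,0].round(1),"cols",ok[0],ok[-1],"y",T[r,[ok[0],ok[-1]],1].round(1))
E
python3 - <<'E'
from h import *
o=sensors.get_obs(); f=np.load("w3.npz"); lat(f["W"],f["im"],o)
E
```

```text
rail row 5 cols 222 249 268 296 tool y outer [-23.9  22.9] slot [-6.8  5. ] x 143.1
rail row 17 cols 222 249 268 295 tool y outer [-24.3  22.5] slot [-6.9  5.1] x 137.0
rail row 29 cols 231 249 268 286 tool y outer [-18.3  16.5] slot [-6.9  5.2] x 129.2
rail row 41 cols 231 249 267 286 tool y outer [-18.6  16.9] slot [-7.   4.6] x 122.6
rail row 53 cols 222 249 267 299 tool y outer [-24.8  25.7] slot [-7.   4.6] x 115.7
rail row 65 cols 222 249 267 299 tool y outer [-25.2  26.5] slot [-7.1  4.8] x 108.7
rail row 77 cols 232 249 267 284 tool y outer [-18.6  16.1] slot [-7.2  4.9] x 101.1
rail row 89 cols 232 249 266 284 tool y outer [-18.7  16.5] slot [-7.2  4.3] x 93.5
hang row 186 z 104.0 x 3.1 cols 254 258 y [-5.  -0.8]
hang row 196 z 26.2 x 18.8 cols 247 266 y [-9.3  4.9]
hang row 206 z 24.2 x 11.6 cols 239 274 y [-15.3  11. ]
hang row 216 z -0.3 x 14.0 cols 250 263 y [-6.4  2.2]
hang row 226 z -15.2 x 13.9 cols 249 264 y [-6.6  2.5]
hang row 236 z -28.3 x 14.0 cols 249 265 y [-6.2  2.8]
hang row 246 z -36.9 x 12.6 cols 248 265 y [-6.6  2.5]
hang row 256 z -36.2 x 6.2 cols 247 267 y [-7.   3.5]
hang row 266 z -35.4 x -0.5 cols 248 265 y [-6.7  2.6]
hang row 276 z -36.7 x -6.0 cols 248 265 y [-6.7  2.7]
hang row 286 z -36.1 x -13.0 cols 248 264 y [-6.8  2.2]
hang row 296 z -93.1 x 27.0 cols 238 276 y [-7.4  3.9]
```

Emit:
{"op": "servo_tool", "data": {
  "steps": [
    [[0,0.006,-0.005],[0,0,-0.4],-1],
    [[0,0.006,-0.005],[0,0,0],-1],
    [[0,0.006,-0.005],[0,0,0],-1],
    [[0,0.006,-0.003],[0,0,0],-1],
    [[0,0.004,-0.002],[0,0,0],-1],
    [[0,0.002,0],[0,0,0],-1],
    [[0,0,0],[0,0,0],-1],
    [[0,0,0],[0,0,0],-1]
  ]
}}

```text
t: 7.63
ee_pos: [626.6, -65.9, 152.9]
orientation: [2.264, 2.177, 0.0]
ft_force: [-0.4, -0.8, -0.4]
width: 10.1
grasp_force: 30.0
```

```bash
python3 - <<'E'
from h import *
o=sensors.get_obs(); R=cv2.Rodrigues(o["orientation"])[0]
print(o["t"],o["ee_pos"],np.degrees(np.arctan2(R[1,1],R[0,1])),R[:,2].round(4),o["ft_force"])
im,W,d=grab("wrist"); lat(W,im,o)
o=sensors.get_obs(); print(o["ee_pos"])
E
```

```text
7.6333 [626.58265628 -65.86144692 152.9032723 ] -2.232840354251646 [ 4.e-04 -2.e-04 -1.e+00] [-0.44273354 -0.82055824 -0.41812137]
rail row 5 cols 224 245 265 286 tool y outer [-19.6  15.5] slot [-7.6  3.8] x 137.3
rail row 17 cols 224 245 265 286 tool y outer [-19.7  15.9] slot [-7.6  3.8] x 131.1
rail row 29 cols 225 245 266 286 tool y outer [-19.4  16.1] slot [-7.7  4.4] x 125.2
rail row 41 cols 222 245 265 294 tool y outer [-21.6  21.4] slot [-7.8  3.9] x 119.3
rail row 53 cols 222 245 265 294 tool y outer [-21.8  21.8] slot [-7.9  4. ] x 112.9
rail row 65 cols 222 245 265 293 tool y outer [-22.2  21.4] slot [-8.  4.] x 106.4
rail row 77 cols 226 246 265 284 tool y outer [-19.7  15.6] slot [-7.6  4.1] x 99.4
rail row 89 cols 226 246 264 284 tool y outer [-19.9  16. ] slot [-7.6  3.6] x 92.6
hang row 186 z 102.1 x 3.1 cols 255 259 y [-2.7  1.5]
hang row 196 z 23.8 x 19.0 cols 247 266 y [-8.2  6. ]
hang row 206 z 22.7 x 11.5 cols 239 274 y [-14.2  12. ]
hang row 216 z -1.8 x 13.9 cols 250 263 y [-5.4  3.2]
hang row 226 z -17.1 x 13.9 cols 249 264 y [-5.6  3.5]
hang row 236 z -30.6 x 14.3 cols 248 264 y [-5.9  3.1]
hang row 246 z -38.3 x 12.5 cols 248 265 y [-5.6  3.4]
hang row 256 z -37.5 x 6.0 cols 245 268 y [-7.1  5. ]
hang row 266 z -37.8 x -0.1 cols 248 265 y [-5.7  3.6]
hang row 276 z -38.5 x -5.9 cols 248 265 y [-5.8  3.7]
hang row 286 z -37.7 x -13.0 cols 248 264 y [-5.9  3.1]
hang row 296 z -93.9 x 26.3 cols 238 275 y [-6.6  4.5]
[626.56431865 -66.03903596 152.92392815]
```

Emit:
{"op": "servo_tool", "data": {
  "steps": [
    [[-0.0009,0,0],[0,0,0],-1],
    [[0.0003,0.008,0],[0,0,0],-1],
    [[0.0003,0.008,0],[0,0,0],-1],
    [[0.0003,0.008,0],[0,0,0],-1],
    [[0.0003,0.008,0],[0,0,0],-1],
    [[0.0003,0.008,0],[0,0,0],-1],
    [[0.0003,0.008,0],[0,0,0],-1],
    [[0,0,0],[0,0,0],-1]
  ]
}}

```text
t: 8.35
ee_pos: [627.3, -16.2, 152.7]
orientation: [-2.263, -2.179, -0.0]
ft_force: [-0.2, -0.5, -1.3]
width: 9.6
grasp_force: 30.0
```

```bash
python3 - <<'E'
from h import *
o=sensors.get_obs(); R=cv2.Rodrigues(o["orientation"])[0]
print(o["t"],o["ee_pos"],np.degrees(np.arctan2(R[1,1],R[0,1])),o["ft_force"])
im,W,d=grab("wrist"); lat(W,im,o); cv2.imwrite("pics/w5.png",im[60:340,130:390])
E
```

```text
8.35 [627.31433374 -16.21260729 152.66403893] -2.176950609009923 [-0.1924317  -0.49329707 -1.32693485]
rail row 5 cols 227 248 268 289 tool y outer [-17.7  17.3] slot [-5.9  5.4] x 136.9
rail row 17 cols 227 248 268 289 tool y outer [-18.   17.6] slot [-5.9  5.5] x 131.1
rail row 29 cols 227 248 268 288 tool y outer [-18.   17.2] slot [-6.   5.6] x 124.6
rail row 41 cols 228 248 267 288 tool y outer [-17.8  17.5] slot [-6.1  5.1] x 118.9
rail row 53 cols 228 248 267 287 tool y outer [-18.   17.1] slot [-6.1  5.2] x 112.6
rail row 65 cols 228 248 267 287 tool y outer [-18.1  17.3] slot [-6.2  5.2] x 105.9
rail row 77 cols 228 248 267 286 tool y outer [-18.4  16.9] slot [-6.3  5.3] x 99.4
rail row 89 cols 229 248 267 286 tool y outer [-17.9  17.2] slot [-6.3  5.4] x 92.5
hang row 186 z 101.8 x 3.2 cols 255 258 y [-2.7  0.4]
hang row 196 z 24.7 x 18.7 cols 249 264 y [-6.7  4.5]
hang row 206 z 22.7 x 11.5 cols 250 264 y [-5.9  4.5]
hang row 216 z -1.4 x 13.7 cols 250 263 y [-5.4  3.2]
hang row 226 z -17.1 x 13.9 cols 249 263 y [-5.7  2.8]
hang row 236 z -29.7 x 13.8 cols 248 264 y [-5.9  3.1]
hang row 246 z -37.4 x 11.9 cols 248 276 y [-5.6  9.5]
hang row 256 z -37.5 x 5.9 cols 248 268 y [-5.7  5. ]
hang row 266 z -38.4 x 0.3 cols 248 265 y [-5.8  3.6]
hang row 276 z -37.6 x -6.6 cols 248 265 y [-5.8  3.6]
hang row 286 z -37.9 x -12.9 cols 248 264 y [-5.9  3.1]
hang row 296 z -94.3 x 26.6 cols 238 276 y [-6.6  4.8]
```

View pics/w5.png

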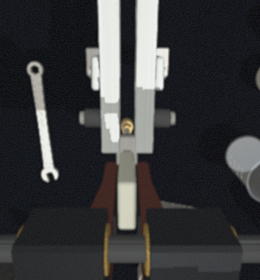

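The crop shows the foot's front just inside the mouth, at about (127,150), and centred between the lips. No contact force so far, so I'll go on with a +0.5 mm correction.

Emit:
{"op": "servo_tool", "data": {
  "steps": [
    [[0.0005,0.002,0],[0,0,0],-1],
    [[0.0002,0.005,0],[0,0,0],-1],
    [[0.0002,0.005,0],[0,0,0],-1],
    [[0.0002,0.005,0],[0,0,0],-1],
    [[0.0002,0.006,0],[0,0,0],-1],
    [[0.0002,0.006,0],[0,0,0],-1],
    [[0.0002,0.005,0],[0,0,0],-1],
    [[0,0,0],[0,0,0],-1]
  ]
}}

```text
t: 9.07
ee_pos: [629.0, 17.1, 152.7]
orientation: [-2.264, -2.178, -0.0]
ft_force: [-0.1, -0.3, -2.2]
width: 10.2
grasp_force: 30.0
```

Emit:
{"op": "servo_tool", "data": {
  "steps": [
    [[0,0,0],[0,0,0],-1],
    [[0.0003,0.008,0],[0,0,0],-1],
    [[0.0003,0.008,0],[0,0,0],-1],
    [[0.0003,0.008,0],[0,0,0],-1],
    [[0.0003,0.008,0],[0,0,0],-1],
    [[0.0003,0.008,0],[0,0,0],-1],
    [[0,0,0],[0,0,0],-1],
    [[0,0,0],[0,0,0],-1]
  ]
}}

```text
t: 9.73
ee_pos: [630.4, 56.7, 152.6]
orientation: [2.264, 2.179, -0.0]
ft_force: [-0.8, 0.0, 0.2]
width: 9.9
grasp_force: 30.0
```

Emit:
{"op": "servo_tool", "data": {
  "steps": [
    [[0.0003,0.008,0],[0,0,0],-1],
    [[0.0005,0.013,0],[0,0,0],-1],
    [[0.0005,0.014,0],[0,0,0],-1],
    [[0.0006,0.014,0],[0,0,0],-1],
    [[0.0005,0.014,0],[0,0,0],-1],
    [[0.0005,0.013,0],[0,0,0],-1],
    [[0.0004,0.01,0],[0,0,0],-1],
    [[0,0,0],[0,0,0],-1]
  ]
}}

```text
t: 10.4
ee_pos: [633.8, 144.5, 152.6]
orientation: [-2.262, -2.18, -0.001]
ft_force: [0.1, -0.3, -1.5]
width: 9.8
grasp_force: 30.0
```

Emit:
{"op": "servo_tool", "data": {
  "steps": [
    [[0,0,-0.001],[0,0,0],-1],
    [[0,0.001,0],[0,0,0],-1],
    [[0,0.001,0],[0,0,0],-1],
    [[0.0001,0.001,0],[0,0,0],-1],
    [[0,0.001,0],[0,0,0],-1],
    [[0,0.001,0],[0,0,0],-1],
    [[0.0001,0.001,0],[0,0,0],-1],
    [[0,0,0],[0,0,0],-1]
  ]
}}

```text
t: 11.07
ee_pos: [634.0, 148.1, 151.7]
orientation: [2.265, 2.177, 0.0]
ft_force: [0.2, -0.7, -0.8]
width: 9.4
grasp_force: 30.0
```

Emit:
{"op": "servo_tool", "data": {
  "steps": [
    [[0,0.001,0],[0,0,0],-1],
    [[0.0001,0.001,0],[0,0,0],-1],
    [[0,0.001,0],[0,0,0],-1],
    [[0.0001,0.001,0],[0,0,0],-1],
    [[0,0.001,0],[0,0,0],-1],
    [[0,0.001,0],[0,0,0],-1],
    [[0,0,0],[0,0,0],-1],
    [[0,0,0],[0,0,0],-1]
  ]
}}

```text
t: 11.73
ee_pos: [634.1, 154.1, 151.6]
orientation: [-2.265, -2.177, 0.0]
ft_force: [-0.9, 0.4, -0.3]
width: 9.9
grasp_force: 30.0
```

Emit:
{"op": "servo_tool", "data": {
  "steps": [
    [[0,0.001,0],[0,0,0],-1],
    [[0.0001,0.001,0],[0,0,0],-1],
    [[0,0.001,0],[0,0,0],-1],
    [[0,0,0],[0,0,0],-1],
    [[0,0,0],[0,0,0],-1],
    [[0,0,0],[0,0,0],-1],
    [[0,0,0],[0,0,0],-1],
    [[0,0,0],[0,0,0],-1]
  ]
}}

```text
t: 12.4
ee_pos: [634.2, 155.3, 151.7]
orientation: [2.264, 2.176, -0.003]
ft_force: [-1.1, -6.6, 0.8]
width: 10.3
grasp_force: 30.0
```

Emit:
{"op": "servo_tool", "data": {
  "steps": [
    [[0,0,-0.0005],[0,0,0],-1],
    [[0,0,-0.0005],[0,0,0],-1],
    [[0,-0.0005,0],[0,0,0],-1],
    [[0,-0.0005,0],[0,0,0],-1],
    [[0,0,0],[0,0,0],-0.7],
    [[0,0,0],[0,0,0],-0.5],
    [[0,0,0],[0,0,0],-0.4],
    [[0,0,0],[0,0,0],-0.4]
  ]
}}

```text
t: 13.07
ee_pos: [634.3, 156.4, 150.7]
orientation: [-2.265, -2.177, -0.001]
ft_force: [-0.1, 0.2, 0.4]
width: 25.8
grasp_force: 0.0
```

Emit:
{"op": "servo_tool", "data": {
  "steps": [
    [[0,0,0],[0,0,0],-0.4],
    [[0,0,0],[0,0,0],-0.4],
    [[0,0,0.006],[0,0,0],-0.4],
    [[0,0,0.01],[0,0,0],-0.4],
    [[0,0,0.014],[0,0,0],-0.4],
    [[0,0,0.02],[0,0,0],-0.4],
    [[0,0,0.03],[0,0,0],-0.4],
    [[0,0,0.03],[0,0,0],-0.4]
  ]
}}

```text
t: 13.73
ee_pos: [633.9, 155.9, 262.2]
orientation: [-2.264, -2.177, 0.001]
ft_force: [0.3, -0.1, 0.7]
width: 26.0
grasp_force: 0.0
```

Emit:
{"op": "servo_tool", "data": {
  "steps": [
    [[-0.0225,-0.017,0.004],[0,0,-1.8],-0.4],
    [[-0.0225,-0.017,0.004],[0,0,-1.8],0],
    [[-0.0225,-0.017,0.004],[0,0,-1.8],0.5],
    [[-0.0225,-0.017,0],[0,0,-1.8],1],
    [[-0.0225,-0.017,0],[0,0,-1.8],1],
    [[-0.0225,-0.017,0],[0,0,-1.8],1],
    [[-0.0225,-0.017,0],[0,0,-2],1],
    [[-0.0225,-0.016,0],[0,0,-2],1]
  ]
}}

```text
t: 14.4
ee_pos: [453.3, 20.3, 273.7]
orientation: [2.527, 1.865, 0.002]
ft_force: [-1.1, -1.0, 0.3]
width: 69.6
grasp_force: 0.0
```

Emit:
{"op": "servo_tool", "data": {
  "steps": [
    [[0,0,-0.01],[0,0,0],1],
    [[0,0,-0.02],[0,0,0],1],
    [[0,0,-0.02],[0,0,0],1],
    [[0,0,-0.02],[0,0,0],1],
    [[0,0,-0.01],[0,0,0],1],
    [[0,0,0],[0,0,0],1],
    [[0,0,0],[0,0,0],1],
    [[0,0,0],[0,0,0],1]
  ]
}}

```text
t: 15.07
ee_pos: [455.2, 21.1, 193.7]
orientation: [2.525, 1.867, 0.002]
ft_force: [0.3, 0.2, -0.3]
width: 88.2
grasp_force: 0.0
```

```bash
python3 - <<'E'
from h import *
o=sensors.get_obs(); R=cv2.Rodrigues(o["orientation"])[0]
print(o["t"],o["ee_pos"],np.degrees(np.arctan2(R[1,1],R[0,1])))
im,W,d=grab("wrist"); cv2.imwrite("pics/w6.png",im)
Q=W.reshape(-1,3)
m=(Q[:,2]>62)&(Q[:,2]<72)&(np.hypot(Q[:,0]-454,Q[:,1]-21)<30); q=Q[m]
print(len(q),q.mean(0).round(1),cv2.minAreaRect(q[:,:2].astype(np.float32)))
t,Wt,_=grab("top"); Q=Wt.reshape(-1,3); m=(Q[:,2]>178)&(Q[:,2]<194)&(abs(Q[:,0]-634)<30)&(abs(Q[:,1]-155)<50); q=Q[m]; print("hanger tab",len(q),q.min(0),q.max(0),cv2.minAreaRect(q[:,:2].astype(np.float32)))
E
```

```text
15.0667 [455.2396742   21.11859921 193.70502458] -17.05124821081485
232 [454.3  21.3  68. ] ((454.1261901855469, 20.572040557861328), (29.598846435546875, 9.195089340209961), 72.70453643798828)
hanger tab 50 [626.74395866 140.6811632  178.15961199] [637.27898864 169.01927245 189.27678549] ((631.6873168945312, 154.7134246826172), (28.34970474243164, 9.324031829833984), 84.41487121582031)
```

View pics/w6.png

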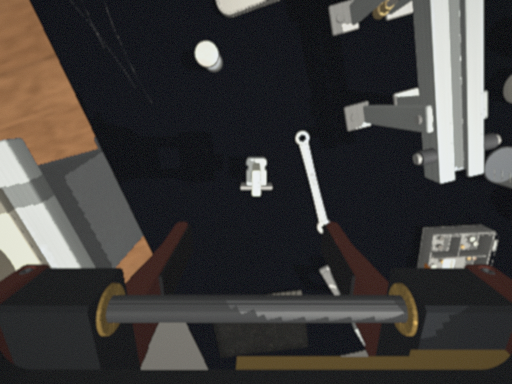

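The stop is at (257,175), lined up with its end plate to the rear; the vial (208,55) and spanner (315,180) are clear.

Emit:
{"op": "servo_tool", "data": {
  "steps": [
    [[-0.0009,0,-0.015],[0,0,0],0],
    [[0,0,-0.025],[0,0,0],0],
    [[0,0,-0.028],[0,0,0],0],
    [[0,0,-0.028],[0,0,0],0],
    [[0,0,-0.026],[0,0,0],0],
    [[0,0,-0.021],[0,0,0],0],
    [[0,0,-0.014],[0,0,0],0],
    [[0,0,-0.006],[0,0,0],0]
  ]
}}

```text
t: 15.83
ee_pos: [453.1, 21.0, 28.5]
orientation: [-2.526, -1.867, 0.002]
ft_force: [-0.7, 0.7, 0.3]
width: 44.3
grasp_force: 0.0
```

Emit:
{"op": "servo_tool", "data": {
  "steps": [
    [[0,0,0],[0,0,0],-0.2],
    [[0,0,0],[0,0,0],-0.4],
    [[0,0,0],[0,0,0],-0.6],
    [[0,0,0],[0,0,0],-1],
    [[0,0,0],[0,0,0],-1],
    [[0,0,0],[0,0,0],-1],
    [[0,0,0],[0,0,0],-1],
    [[0,0,0],[0,0,0],-1]
  ]
}}

```text
t: 16.5
ee_pos: [454.0, 21.0, 30.4]
orientation: [2.526, 1.867, 0.002]
ft_force: [-0.8, -0.3, 8.2]
width: 10.0
grasp_force: 30.0
```

Emit:
{"op": "servo_tool", "data": {
  "steps": [
    [[0,0,0],[0,0,0],-1],
    [[0,0,0],[0,0,0],-1],
    [[0,0,0],[0,0,0],-1],
    [[0,0,0],[0,0,0],-1],
    [[0,0,0],[0,0,0],-1],
    [[0,0,0],[0,0,0],-1],
    [[0,0,0],[0,0,0],-1],
    [[0,0,0],[0,0,0],-1]
  ]
}}

```text
t: 17.17
ee_pos: [454.0, 21.0, 30.4]
orientation: [2.526, 1.867, 0.002]
ft_force: [-0.8, -0.2, 7.0]
width: 9.9
grasp_force: 30.0
```

Emit:
{"op": "servo_tool", "data": {
  "steps": [
    [[0,0,0.004],[0,0,0],-1],
    [[0,0,0.012],[0,0,0],-1],
    [[0,0,0.024],[0,0,0],-1],
    [[0,0,0.03],[0,0,0],-1],
    [[0,0,0.03],[0,0,0],-1],
    [[0,0,0.03],[0,0,0],-1],
    [[0,0,0.022],[0,0,0],-1],
    [[0,0,0.008],[0,0,0],-1]
  ]
}}

```text
t: 17.83
ee_pos: [454.8, 21.0, 192.9]
orientation: [2.524, 1.866, 0.007]
ft_force: [1.0, 0.2, -0.6]
width: 10.1
grasp_force: 30.0
```

Emit:
{"op": "servo_tool", "data": {
  "steps": [
    [[0.01,-0.006,0],[0,0,1.8],-1],
    [[0.02,-0.011,0],[0,0,1.9],-1],
    [[0.026,-0.013,0],[0,0,1.9],-1],
    [[0.03,-0.016,0],[0,0,1.9],-1],
    [[0.03,-0.016,0],[0,0,1.9],-1],
    [[0.026,-0.014,0],[0,0,1.9],-1],
    [[0.02,-0.011,0],[0,0,1.9],-1],
    [[0.0096,-0.005,0],[0,0,1.6],-1]
  ]
}}

```text
t: 18.5
ee_pos: [626.8, -72.5, 188.2]
orientation: [-2.264, -2.178, 0.001]
ft_force: [-0.8, 0.4, -0.8]
width: 9.7
grasp_force: 30.0
```

Emit:
{"op": "servo_tool", "data": {
  "steps": [
    [[0,0,-0.006],[0,0,0],-1],
    [[0,0,-0.01],[0,0,0],-1],
    [[0,0,-0.01],[0,0,0],-1],
    [[0,0,-0.008],[0,0,0],-1],
    [[0,0,-0.004],[0,0,0],-1],
    [[0,0,0],[0,0,0],-1],
    [[0,0,0],[0,0,0],-1],
    [[0,0,0],[0,0,0],-1]
  ]
}}

```text
t: 19.17
ee_pos: [625.2, -70.8, 152.1]
orientation: [2.264, 2.177, 0.001]
ft_force: [-0.3, -0.0, -0.7]
width: 10.1
grasp_force: 30.0
```

```bash
python3 - <<'E'
from h import *
o=sensors.get_obs(); R=cv2.Rodrigues(o["orientation"])[0]
print(o["t"],o["ee_pos"],np.degrees(np.arctan2(R[1,1],R[0,1])),R[:,2].round(4),o["ft_force"])
im,W,d=grab("wrist"); lat(W,im,o); cv2.imwrite("pics/w7.png",im[:,100:420])
E
```

```text
19.1667 [625.18269739 -70.84900756 152.10671578] -2.2513261831959035 [ 7.e-04 -1.e-04 -1.e+00] [-0.2612629  -0.04044103 -0.6547254 ]
rail row 5 cols 226 247 267 288 tool y outer [-18.2  16.7] slot [-6.4  4.9] x 136.7
rail row 17 cols 226 247 267 288 tool y outer [-18.5  16.9] slot [-6.5  5. ] x 131.2
rail row 29 cols 222 247 267 297 tool y outer [-21.5  22.8] slot [-6.5  5. ] x 125.9
rail row 41 cols 222 247 267 296 tool y outer [-21.5  22.4] slot [-6.6  5.1] x 119.2
rail row 53 cols 222 247 267 296 tool y outer [-21.7  22.8] slot [-6.7  5.1] x 112.8
rail row 65 cols 228 247 267 286 tool y outer [-18.1  16.6] slot [-6.7  5.2] x 106.0
rail row 77 cols 228 247 266 286 tool y outer [-18.3  16.8] slot [-6.8  4.7] x 99.3
rail row 89 cols 222 247 266 299 tool y outer [-22.4  25.1] slot [-6.9  4.8] x 92.6
hang row 186 z 149.9 x -11.4 cols 225 289 y [-39.8  38.8]
hang row 196 z 28.4 x 17.4 cols 244 269 y [-10.6   8.3]
hang row 206 z 16.7 x 13.8 cols 239 274 y [-13.7  11.5]
hang row 216 z -4.8 x 15.2 cols 250 263 y [-5.3  3.1]
hang row 226 z -19.5 x 15.1 cols 249 264 y [-5.6  3.4]
hang row 236 z -31.6 x 14.8 cols 248 265 y [-5.8  3.6]
hang row 246 z -38.0 x 12.3 cols 248 265 y [-5.6  3.4]
hang row 256 z -37.9 x 6.2 cols 247 267 y [-6.1  4.4]
hang row 266 z -37.9 x -0.0 cols 248 265 y [-5.7  3.6]
hang row 276 z -38.3 x -6.1 cols 248 265 y [-5.8  3.6]
hang row 286 z -38.3 x -12.6 cols 249 264 y [-5.3  3.1]
hang row 296 z -94.6 x 26.9 cols 238 277 y [-6.7  5. ]
```

View pics/w7.png

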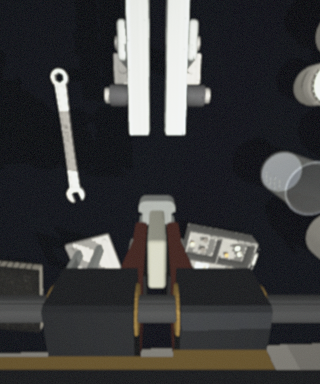

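The stop's foot (centre about column 157) lines up with the rail slot (centre 157) in the crop. I'll insert it.

Emit:
{"op": "servo_tool", "data": {
  "steps": [
    [[0.0002,0.004,0],[0,0,0],-1],
    [[0.0004,0.009,0],[0,0,0],-1],
    [[0.0004,0.009,0],[0,0,0],-1],
    [[0.0004,0.009,0],[0,0,0],-1],
    [[0.0003,0.008,0],[0,0,0],-1],
    [[0.0002,0.006,0],[0,0,0],-1],
    [[0.0001,0.003,0],[0,0,0],-1],
    [[0,0,0],[0,0,0],-1]
  ]
}}

```text
t: 19.88
ee_pos: [627.0, -22.0, 151.7]
orientation: [-2.264, -2.178, -0.0]
ft_force: [0.0, -0.6, -0.3]
width: 9.4
grasp_force: 30.0
```

Emit:
{"op": "servo_tool", "data": {
  "steps": [
    [[0.0001,0.002,0],[0,0,0],-1],
    [[0.0001,0.002,0],[0,0,0],-1],
    [[0.0001,0.002,0],[0,0,0],-1],
    [[0.0001,0.002,0],[0,0,0],-1],
    [[0.0001,0.002,0],[0,0,0],-1],
    [[0.0001,0.002,0],[0,0,0],-1],
    [[0,0,0],[0,0,0],-1],
    [[0,0,0],[0,0,0],-1]
  ]
}}

```text
t: 20.55
ee_pos: [627.6, -10.9, 151.7]
orientation: [2.265, 2.177, 0.0]
ft_force: [-0.5, 0.1, -1.5]
width: 9.7
grasp_force: 30.0
```

Inside with no contact force. Pushing on to the balls.

Emit:
{"op": "servo_tool", "data": {
  "steps": [
    [[0.0001,0.002,0],[0,0,0],-1],
    [[0.0001,0.002,0],[0,0,0],-1],
    [[0.0001,0.002,0],[0,0,0],-1],
    [[0.0001,0.002,0],[0,0,0],-1],
    [[0.0001,0.002,0],[0,0,0],-1],
    [[0.0001,0.002,0],[0,0,0],-1],
    [[0.0001,0.002,0],[0,0,0],-1],
    [[0,0,0],[0,0,0],-1]
  ]
}}

```text
t: 21.22
ee_pos: [628.2, 3.0, 151.6]
orientation: [2.264, 2.177, -0.001]
ft_force: [-0.4, -1.5, -1.0]
width: 10.0
grasp_force: 30.0
```

Emit:
{"op": "servo_tool", "data": {
  "steps": [
    [[0.0001,0.0015,0],[0,0,0],-1],
    [[0,0.0015,0],[0,0,0],-1],
    [[0.0001,0.0015,0],[0,0,0],-1],
    [[0,0.0015,0],[0,0,0],-1],
    [[0.0001,0.0015,0],[0,0,0],-1],
    [[0,0,0],[0,0,0],-1],
    [[0,0,0],[0,0,0],-1],
    [[0,0,0],[0,0,0],-1]
  ]
}}

```text
t: 21.88
ee_pos: [628.6, 10.9, 151.7]
orientation: [-2.264, -2.177, -0.0]
ft_force: [-0.6, 1.8, -0.3]
width: 9.5
grasp_force: 30.0
```

Emit:
{"op": "servo_tool", "data": {
  "steps": [
    [[0,0.001,-0.0005],[0,0,0],-1],
    [[0.0001,0.001,-0.0005],[0,0,0],-1],
    [[0,0.001,0],[0,0,0],-1],
    [[0,0.001,0],[0,0,0],-1],
    [[0,0.001,0],[0,0,0],-1],
    [[0,0,0],[0,0,0],-1],
    [[0,0,0],[0,0,0],-1],
    [[0,0,0],[0,0,0],-1]
  ]
}}

```text
t: 22.55
ee_pos: [628.7, 12.6, 150.6]
orientation: [2.262, 2.176, -0.005]
ft_force: [-0.2, -12.0, -1.1]
width: 10.1
grasp_force: 30.0
```

Emit:
{"op": "servo_tool", "data": {
  "steps": [
    [[0,0.001,0],[0,0,0],-1],
    [[0,0.001,0],[0,0,0],-1],
    [[0,0.001,0],[0,0,0],-1],
    [[0,0,0],[0,0,0],-1],
    [[0,0,0],[0,0,0],-1],
    [[0,0,0],[0,0,0],-1],
    [[0,0,0],[0,0,0],-1],
    [[0,0,0],[0,0,0],-1]
  ]
}}

```text
t: 23.22
ee_pos: [628.7, 12.9, 150.6]
orientation: [2.26, 2.174, -0.009]
ft_force: [0.3, -24.3, -1.9]
width: 9.8
grasp_force: 30.0
```

```bash
python3 - <<'E'
from h import *
im,W,d=grab("scene"); im2,_,_=grab("wrist"); 
a=cv2.resize(im[120:220,170:290],(480,400),interpolation=2); b=cv2.resize(im2[100:300,190:330],(280,400),interpolation=2); cv2.imwrite("pics/s8.png",np.hstack([a,b]))
E
```

```text
(no output)
```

View pics/s8.png

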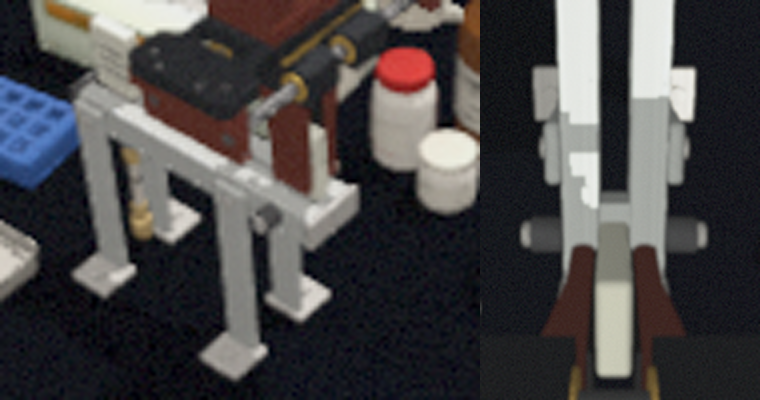

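The end plate sits flush on the rail's end at (330,215), and the tube hangs upright at the far end at (140,200). I'll unload, release and retreat upward.

Emit:
{"op": "servo_tool", "data": {
  "steps": [
    [[0,-0.001,0],[0,0,0],-1],
    [[0,-0.001,0],[0,0,0],-1],
    [[0,-0.001,0],[0,0,0],-1],
    [[0,-0.001,0],[0,0,0],-1],
    [[0,0,0],[0,0,0],-1],
    [[0,0,0],[0,0,0],-1],
    [[0,0,0],[0,0,0],-1],
    [[0,0,0],[0,0,0],-1]
  ]
}}

```text
t: 23.98
ee_pos: [628.7, 12.6, 150.6]
orientation: [2.263, 2.176, -0.003]
ft_force: [-0.3, -8.5, -1.0]
width: 10.2
grasp_force: 30.0
```

Emit:
{"op": "servo_tool", "data": {
  "steps": [
    [[0,0,0],[0,0,0],-0.8],
    [[0,0,0],[0,0,0],-0.6],
    [[0,0,0],[0,0,0],-0.5],
    [[0,0,0],[0,0,0],-0.4],
    [[0,0,0],[0,0,0],-0.4],
    [[0,0,0],[0,0,0],-0.4],
    [[0,0,0],[0,0,0],-0.4],
    [[0,0,0],[0,0,0],-0.4]
  ]
}}

```text
t: 24.65
ee_pos: [628.7, 14.7, 150.7]
orientation: [2.265, 2.177, 0.0]
ft_force: [-0.4, 0.6, 0.7]
width: 26.4
grasp_force: 0.0
```

Emit:
{"op": "servo_tool", "data": {
  "steps": [
    [[0,0,0.006],[0,0,0],-0.4],
    [[0,0,0.012],[0,0,0],-0.4],
    [[0,0,0.018],[0,0,0],-0.4],
    [[0,0,0.024],[0,0,0],-0.4],
    [[0,0,0.03],[0,0,0],-0.4],
    [[0,-0.02,0.03],[0,0,0],-0.4],
    [[0,-0.03,0.02],[0,0,0],-0.4],
    [[0,0,0],[0,0,0],-0.4]
  ]
}}

```text
t: 25.32
ee_pos: [631.3, -39.1, 297.5]
orientation: [2.261, 2.169, 0.009]
ft_force: [0.1, -0.1, 0.8]
width: 26.6
grasp_force: 0.0
```

```bash
python3 - <<'E'
from h import *
print(sensors.get_obs()["ee_pos"])
im,W,d=grab("scene"); im2,W2,_=grab("wrist")
for n,w in(("scene",W),("wrist",W2)):
    Q=w.reshape(-1,3)
    for c in((634,155),(629,13)):
        m=(Q[:,2]>150)&(Q[:,2]<192)&(np.hypot(Q[:,0]-c[0],Q[:,1]-c[1])<30); q=Q[m]
        if len(q)>4: print(n,len(q),q.min(0).round(1),q.max(0).round(1))
a=cv2.resize(im[100:250,170:330],(640,600),interpolation=2); cv2.imwrite("pics/s9.png",a)
E
```

```text
[631.32966903 -39.08510269 297.49842465]
scene 170 [628.3 139.4 150.7] [640.4 173.6 189.5]
scene 199 [622.8  -1.9 150.1] [633.7  30.5 189.2]
wrist 67 [628.2 138.  150.7] [637.  139.7 169.2]
wrist 313 [622.7  -3.1 150.1] [633.   26.7 190.3]
```

View pics/s9.png

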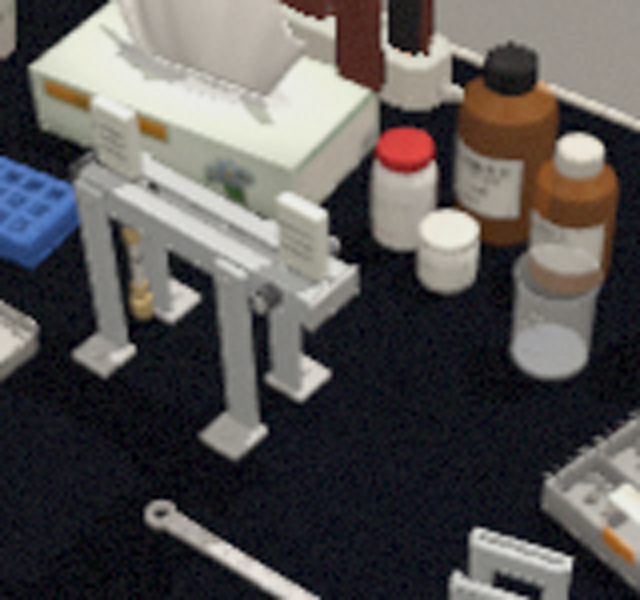

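Both tabs stand upright with centres about 142 mm apart, as they should be when home, and the end plate is flush at (330,295). I'm handing in.

```bash
python3 -c "
from workcell import close_job
print(close_job())"
```

```text
the job is handed in; nothing more can be done
None
```

The hanger is home against the rail's closed end with its tube upright, and the end stop is pushed past the spring balls with its plate flush against the rail; I handed the job in at about 25 s of robot time, and no verdict came back.

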